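Push the filled mould through the flap of the cooling chamber

TASK

Two moulds wait in the two lanes in front of the low cooling chamber. Push the filled mould, the one capped with a slotted cassette, along its lane and through the hanging flap until it slides off down the chute inside, then take the finger out so that the flap drops shut. Only push: do not lift the mould or tip it over, and leave the empty mould, the other flap and everything else on the bench alone.

Things in the scene. Friction and masses are not known exactly. Their poses are not given: they have to be found in the camera images.
- chamber: low fixed white chamber, two straight lanes leading in. Origin on the bench, midway between lanes, under the plane of the closed flaps; +x along the lanes inward, +y to the left lane, z up. Level deck 60 mm above the bench, x = -150 to +30 mm, then a chute sloping down 27 deg to a back wall at x = 150 mm. Front wall x = -10 to +6 mm; its top and the flat clear roof 128 mm above the bench
- full_mould: the mould to push: steel dish capped by a white slotted cassette of the same outline, 60 mm long (x) by 44 mm wide (y), 24 mm high, about 90 g, loose. Origin at the centre of its underside, z up. It stands on the deck in either lane, roughly along it, short of the flap. Pushed, it swings the flap inward ahead of it; it tips onto the chute and slides away once its tail is about at the flap's plane
- empty_mould: open empty steel dish, 60 mm long (x) by 44 mm wide (y), 13 mm high, loose, in the other lane: must stay. Origin at the centre of its underside
- doorway_left (a point): point on the deck in the middle of the left lane (chamber x = 0, y = +38 mm), in the plane of the closed flap. Lane and doorway 68 mm wide; doorway 58 mm high above the deck, no sill. Rails beside the lane 8 mm wide, 12 mm high above the deck. A tilted finger can reach in while the wider hand stays above the roof. Deck past x = -10 mm, chute and flaps are slippery polished steel
- doorway_right (a point): the same in the right lane (chamber x = 0, y = -38 mm)
- flap_left (a joint): angle of the left flap: 0 hanging shut, positive swung inward (+x), up to 1.45 rad; opens inward only. Steel plate 64 mm wide, 3 mm thick, about 35 g, hinged along its top edge 118 mm above the bench at the chamber's x = 0; lower edge 3 mm above the deck. No spring: gravity closes it
- flap_right (a joint): the same for the right doorway
- spare_mould: open empty steel dish, 60 x 44 x 13 mm, lying on the bench left of the lanes; bystander. Origin at the centre of its underside
- loose_cassette: white slotted cassette, 60 x 44 x 11 mm, lying on the bench right of the lanes; bystander. Origin at the centre of its underside
- forceps: steel forceps, 134 mm long, 6 mm high, lying right of the chamber; bystander. Origin near its middle, x along it
- bottle: white bottle, 66 mm across, 170 mm high, on the left; bystander. Origin under its centre
- jar: amber jar, 70 mm across, 80 mm high, on the right; bystander. Origin under its centre
- tray: yellow tray of cassettes, 200 x 280 x 45 mm, on the left; bystander. Origin under its centre
Things that resemble listed ones, but are neither listed nor needed, are in the scene too. What is shaped like the full_mould but black or brown is not meant.

How it is judged:
By the outcome, as a careful person would: the job done as asked, in the order asked, and still so for the second after the job is handed in, with the robot touching nothing.
It also fails if it takes over 38 s, if anything falls off the work surface, if the arm or the gripper's body presses on something with over 40 N, if the wrist force passes 120 N, or if a joint passes its speed limit or range.

ROBOT

A 6-joint arm with a two-finger parallel gripper is mounted at the origin on the work surface. World frame = base frame: x ahead of the robot, y to its left, z up, the work surface at z = 0. Lengths are in m, angles in degrees, forces in N, time in s.
With the tool pointing down it reaches from about 0.375 to 0.9 m from the base axis. Payload 3.1 kg.
Tool frame: the origin (TCP) lies midway between the tips of the shut fingers; the grasp point (between the pads) lies 19 mm behind it; x points along the fingers, z is the direction in which the jaws open and shut, and the axes are right-handed (so a half turn about x gives the same grasp; the last joint's range is limited). The gripper opens to 87 mm and grips with 3 to 60 N. Pads are 19 mm wide; open, the fingers measure 117 mm over their backs; the gripper's body (75 mm by 190 mm) begins 51 mm behind the grasp point.
Start: joints at [60.017, 30.224, 82.088, -0, 67.689, -10.227], TCP at [0.211, 0.588, 0.223] pointing down, gripper open.
Joint ranges: [-176.69, 176.69], [-43.24, 126.21], [12.49, 139.97], [-82, 262], [0, 151.66], [-163.58, 163.58]. Speed limits (degrees/s): [159.86, 159.86, 180, 180, 180, 180].

INTERFACE

Orientations are given as a 3x3 rotation matrix whose columns are the frame's x, y, z axes.
In Python, from rig import * gives the robot as it stands.
- The arm moves only by the tool play_rows, never from a script. Its argument "rows" is a list that holds one entry, the list of rows, each a list of 7 numbers: the shift along the tool's x, y, z in m, then the turn, a rotation vector about the tool's x, y, z in degrees, then the finger opening in m, from 0 to 0.087. A call has 1 to 12 rows; each row is the pose to reach, as a shift and turn from the pose commanded when the call began, along the tool's axes at that moment; what a row does not reach only later rows make up. A row lasts 1/10 s, in which the tool goes at most 50 mm and 8.59 degrees, less where a joint would pass 70% of its speed; a pose out of reach is approached as far as the arm can. A call with a gripper value outside its range is refused whole. The fingers move at their own pace and stop on an object; the grip force is fixed at half the most. Time passes only in rows, so rows that repeat a pose let the fingers close. It gives the time, the measured TCP pose, the force and the opening at its end, in the units of the state.
- read_state(): the state, without advancing time (a new reading comes with each control period).
- capture(name): name is "scene" or "top" or "wrist"; returns a dict with "pixels" (480x640x3 uint8, red, green, blue), "intrinsics" (3x3 intrinsics, pixels), "rvec" (rotation vector, rad) and "tvec" (3), from world to camera coordinates, as OpenCV has them. Camera axes: x right, y down, z forward; pixel columns grow to the right and rows downward; lengths in m; the calibration is good to about 2 mm. A picture is of the moment at which its call begins. There is no depth.
- hand_in(): hands the job in, once; it reports no verdict.
Trained networks look in the newest picture that a camera, given by its name, has taken for a name from the list of things; names that differ only in an ending like _2 or _b are one class to them, and where a whole thing is asked for, a point or a joint stands for the part that bears it (a point fixed in the world has none). Each returns a list of dicts, best first, with "p" (0 to 1); they miss things now and then, are a little off and sometimes report something else, mostly with a low value. They report only what shows in the picture. A call takes as long as a camera call. They do not tell look-alikes from the thing itself.
- trace(camera, target): "mask" (480x640 bool, what is visible of it) and "at" ([column, row] in pixels, amid what is visible of it).
The state is a dict: "time_s": time; "joint_positions": joint angles; "qvel": joint speeds; "tau": joint torques, N m; "position": TCP position; "tcp_rot": TCP orientation; "force": force on the tool from outside, world axes, zero at the start; "moment": the same for the moment, N m; "opening": opening from 0.0 (shut) to 1.0 (fully open).
Only numpy, scipy, OpenCV 4.12 (cv2) and the standard library are available. Lean on these libraries where they do the work, as an engineer would, in place of code of your own. Each camera call takes 0.05 s, during which the arm holds its last target.

## Working session

There is one attempt and no reset: what is moved stays moved. The work goes in short steps, Python scripts to look and compute and a tool call to move; the robot and the scene stay as the last step left them, time stands still between calls to the robot, and variables do not carry over. Pictures are saved under pics/ and viewed, and the job is handed in when it is done.

Besides the shell and the picture viewer there is one more tool, called after "Request:" as name(argument=value, ...), one argument or row to a line, values as JSON. play_rows: Moves the arm, as the interface text tells. Its arguments: {"type":"object","properties":{"rows":{"type":"array"}},"required":["rows"]}

```bash
ls; mkdir -p pics; python3 - <<'E'
from rig import *
import cv2,pickle
d={}
for n in ["scene","top"]:
    c=capture(n); d[n]=c
    cv2.imwrite(f"pics/{n}0.png",c["pixels"][:,:,::-1])
    for t in ["chamber","full_mould","empty_mould","flap_left","flap_right"]:
        print(n,t,[(round(r["p"],2),[round(float(v)) for v in r["at"]],int(r["mask"].sum())) for r in trace(n,t)])
pickle.dump(d,open("c0.pkl","wb"))
s=read_state();print(s)
E
```

```text
pics
scene chamber [(0.95, [351, 277], 11369)]
scene full_mould [(0.82, [265, 237], 462), (0.66, [233, 274], 499), (0.61, [299, 267], 528), (0.55, [289, 377], 705)]
scene empty_mould [(0.97, [320, 248], 421)]
scene flap_left [(0.16, [301, 266], 541)]
scene flap_right []
top chamber [(0.92, [332, 218], 9681)]
top full_mould [(0.81, [442, 218], 483), (0.76, [373, 320], 423), (0.68, [316, 328], 467), (0.67, [354, 259], 497)]
top empty_mould [(0.69, [318, 255], 445)]
top flap_left []
top flap_right [(0.6, [266, 268], 399)]
{'time_s': 0.6, 'joint_positions': array([ 6.00178913e+01,  3.02227060e+01,  8.20885137e+01, -5.72099403e-04,
        6.76889137e+01, -1.02274018e+01]), 'qvel': array([-0.05919213, -0.05145792,  0.02059148,  0.04193992,  0.02569301,
        0.06453653]), 'tau': array([-8.00579801e-04, -4.39746666e+01, -1.76888788e+01,  6.33953232e-02,
        5.07660268e-02, -1.80401435e-05]), 'position': array([0.21120761, 0.58820077, 0.22255244]), 'tcp_rot': array([[ 6.83760987e-06, -9.41149533e-01,  3.37990467e-01],
       [-6.63337099e-06,  3.37990467e-01,  9.41149533e-01],
       [-1.00000000e+00, -8.67722950e-06, -3.93194705e-06]]), 'force': array([-0.23357149, -0.28919012,  0.51502366]), 'moment': array([-0.00926435, -0.01471529, -0.03537861]), 'opening': 1.0000682615992917}
```

View pics/scene0.png

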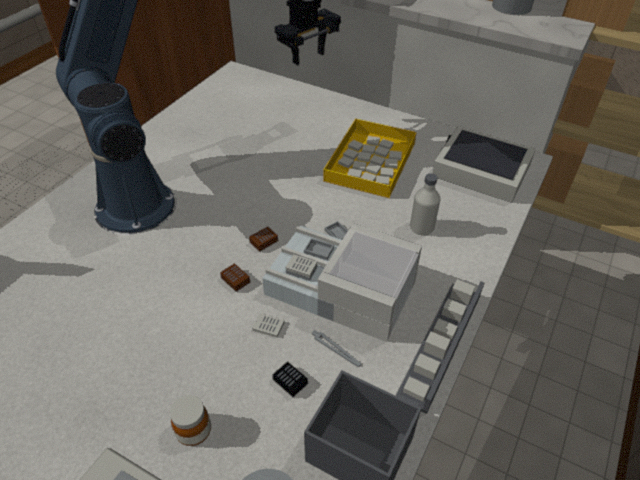

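View pics/top0.png

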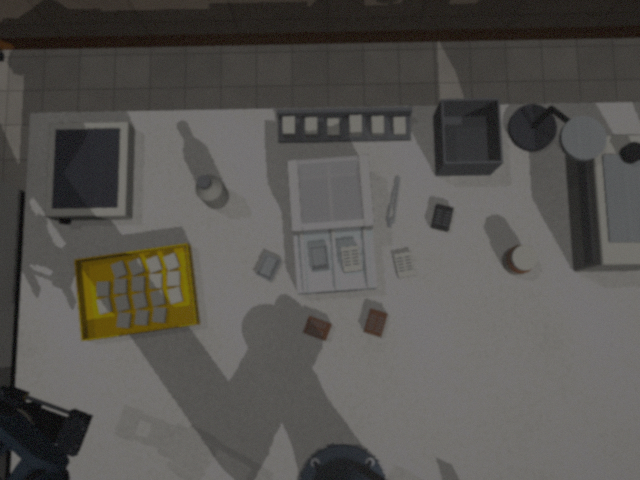

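```bash
python3 - <<'E'
import pickle,cv2,numpy as np
d=pickle.load(open("c0.pkl","rb"))
a=d["scene"]["pixels"][190:350,210:450]; b=d["top"]["pixels"][160:350,250:410]
cv2.imwrite("pics/cs.png",cv2.resize(a,(780,520),interpolation=cv2.INTER_CUBIC)[:,:,::-1])
cv2.imwrite("pics/ct.png",cv2.resize(b,(500,594),interpolation=cv2.INTER_CUBIC)[:,:,::-1])
for n in d: print(n,d[n]["intrinsics"],d[n]["rvec"],d[n]["tvec"])
E
```

```text
scene [[559.12222415   0.         325.51650704]
 [  0.         559.12222415 248.45127803]
 [  0.           0.           1.        ]] [ 2.31395831  0.59360228 -0.22339721] [-0.52065712 -0.11520939  1.52910938]
top [[623.40001993   0.         322.1331313 ]
 [  0.         623.40001993 240.40369299]
 [  0.           0.           1.        ]] [ 2.12665554 -2.15874468  0.14134576] [0.04673335 0.59178922 1.48441209]
```

View pics/cs.png

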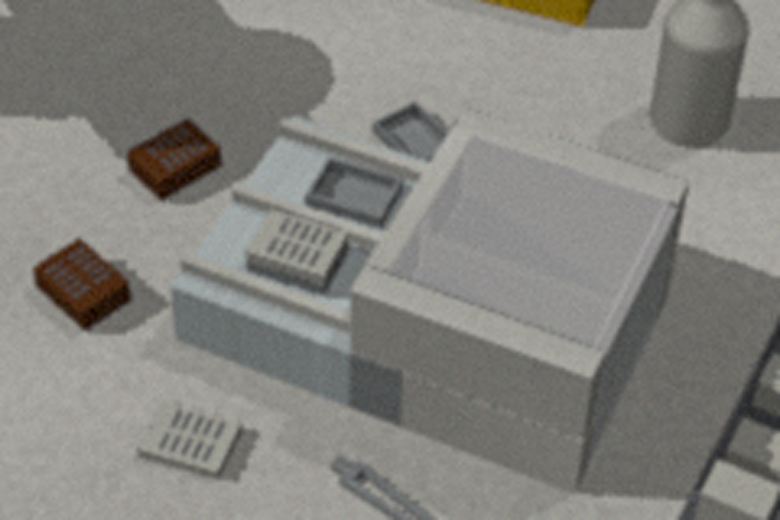

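View pics/ct.png

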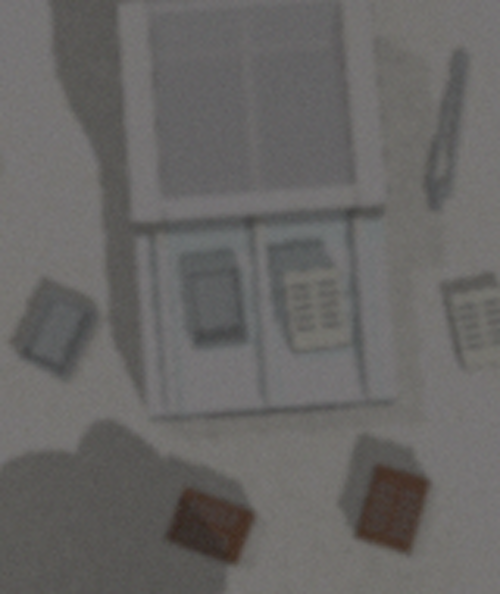

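The full mould is the white slotted cassette on a dish in the right lane, at scene (300,266) and top (349,255). The other candidates don't fit: two are brown (scene (265,237), (233,274)), one is black (289,377), and the loose cassette (268,325) lies flat on the bench with no dish. Next I'll measure the chamber pose.

```bash
python3 - <<'E'
import pickle,cv2,numpy as np
d=pickle.load(open("c0.pkl","rb"))
for n in d:
    R=cv2.Rodrigues(d[n]["rvec"])[0]; print(n,"campos",-R.T@d[n]["tvec"])
b=d["top"]["pixels"][205:300,280:390]; b=cv2.convertScaleAbs(b,alpha=1.5)
cv2.imwrite("pics/ct2.png",cv2.resize(b,None,fx=6,fy=6,interpolation=cv2.INTER_CUBIC)[:,:,::-1])
b=d["scene"]["pixels"][220:320,255:385]
cv2.imwrite("pics/cs2.png",cv2.resize(b,None,fx=6,fy=6,interpolation=cv2.INTER_CUBIC)[:,:,::-1])
E
```

```text
scene campos [ 0.99218299 -0.75978967  1.02996365]
top campos [0.37588261 0.02346898 1.55371786]
```

View pics/ct2.png

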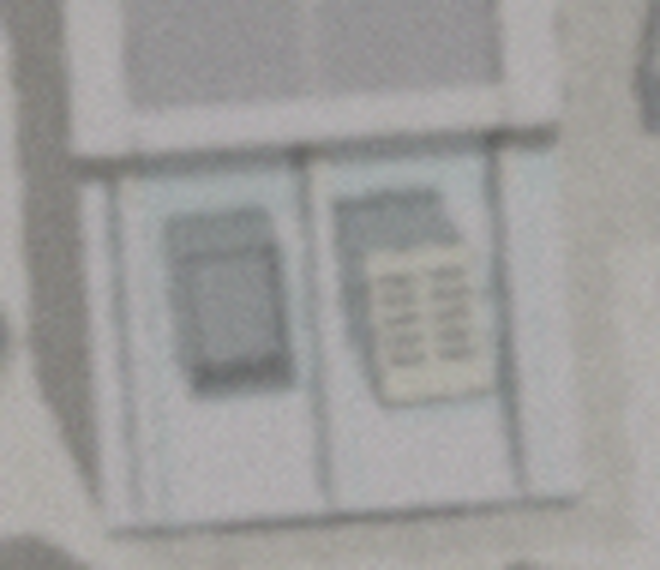

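View pics/cs2.png

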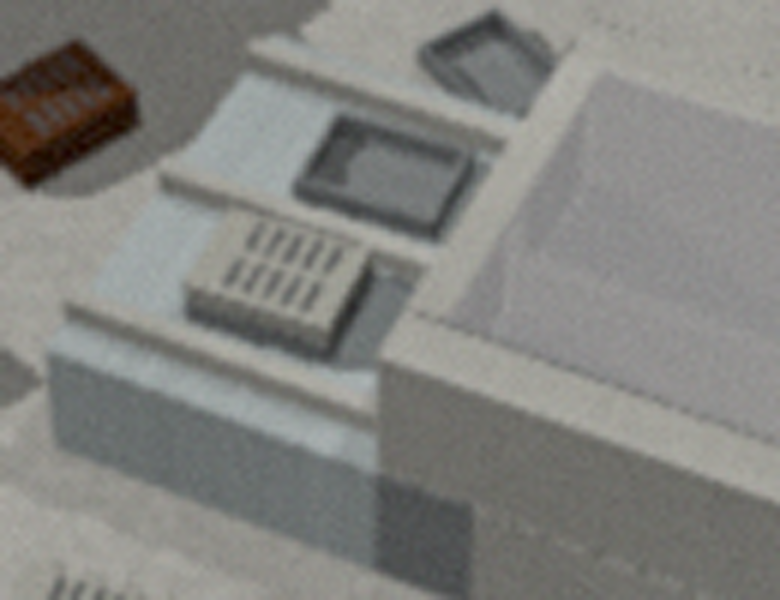

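```bash
cat > h.py <<'E'
import pickle,cv2,numpy as np
from scipy.optimize import least_squares
d=pickle.load(open("c0.pkl","rb"))
def proj(n,P):
    return cv2.projectPoints(np.array(P,float).reshape(-1,1,3),d[n]["rvec"],d[n]["tvec"],d[n]["intrinsics"],None)[0].reshape(-1,2)
def tow(p,P):
    P=np.array(P,float); c,s=np.cos(p[2]),np.sin(p[2])
    return np.c_[p[0]+c*P[:,0]-s*P[:,1],p[1]+s*P[:,0]+c*P[:,1],P[:,2]]
def S(u,v): return (255+u/6,220+v/6)
def T(u,v): return (280+u/6,205+v/6)
E
python3 - <<'E'
from h import *
obs=[("scene",S(76,302),(-.15,-.076,.072)),("scene",S(166,171),(-.15,0,.072)),("scene",S(256,43),(-.15,.076,.072)),
("scene",S(48,355),(-.15,'-w',.06)),("scene",S(380,365),(-.01,'-w',.128)),
("top",T(110,530),(-.15,'w',.06)),("top",T(575,497),(-.15,'-w',.06)),("top",T(328,508),(-.15,0,.072)),("top",T(75,158),(-.01,'w',.128)),("top",T(555,130),(-.01,'-w',.128)),
("top",T(520,492),(-.15,-.076,.072))]
def f(p):
    r=[]
    for n,uv,P in obs:
        P=[{'w':p[3],'-w':-p[3]}.get(a,a) if isinstance(a,str) else a for a in P]
        r+=list(proj(n,tow(p,[P]))[0]-uv)
    return np.array(r)
s=least_squares(f,[.6,0,0,.09],x_scale=[.01,.01,.05,.01],loss="soft_l1")
print(s.x,np.degrees(s.x[2]));print(f(s.x).reshape(-1,2).round(1))
p=s.x; np.save("ch.npy",p[:3])
# mould: top face corners z=.084
mo=[("scene",S(232,207),0),("scene",S(372,255),1),("scene",S(325,318),2),("scene",S(187,283),3),
("top",T(365,252),1),("top",T(470,243),2),("top",T(492,392),3),("top",T(385,405),0)]
cor=[(-.03,.022,.084),(.03,.022,.084),(.03,-.022,.084),(-.03,-.022,.084)]
def g(q):
    return np.concatenate([proj(n,tow(p,tow(q,[cor[k]])))[0]-uv for n,uv,k in mo])
m=least_squares(g,[-.08,-.038,0],x_scale=[.01,.01,.05],loss="soft_l1")
print("mould in chamber",m.x,np.degrees(m.x[2]));print(g(m.x).reshape(-1,2).round(1))
for n in("scene","top"):
    im=cv2.resize(d[n]["pixels"],None,fx=6,fy=6,interpolation=cv2.INTER_CUBIC)[:,:,::-1].copy()
    def L(P,c):
        q=(proj(n,tow(p,P))*6+3).astype(int); cv2.polylines(im,[q.reshape(-1,1,2)],True,c,1)
    for y in(-.072,-.08,-.004,.004,.072,.08): L([(-.15,y,.072),(-.01,y,.072)],(0,0,255))
    for y in (p[3],-p[3]): L([(-.01,y,.128),(.15,y,.128)],(0,255,0))
    L([(-.01,-p[3],.128),(-.01,p[3],.128)],(0,255,0)); L([(-.15,-p[3],.06),(-.15,p[3],.06)],(255,0,255))
    L(tow(m.x,cor),(255,0,0))
    o=(255,220) if n=="scene" else(280,195)
    cv2.imwrite(f"pics/fit_{n}.png",im[o[1]*6:o[1]*6+600,o[0]*6:o[0]*6+780])
E
```

```text
[0.62054713 0.01378194 0.06002694 0.09363054] 3.4392905680142323
[[-1.6 -1.4]
 [-0.9 -1.1]
 [-1.3  0.2]
 [-0.4 -1.5]
 [-0.4 -2.5]
 [-0.8 -1. ]
 [-0.2 -1.3]
 [ 2.  -0.5]
 [-0.5 -1. ]
 [ 0.  -2.4]
 [ 1.9 -0.3]]
mould in chamber [-0.08002759 -0.03910755  0.04417522] 2.5310535967081877
[[-1.  -0.3]
 [-0.6 -0.8]
 [-0.5  2.1]
 [-1.7  0.1]
 [-0.7 -0.3]
 [ 0.1 -0.9]
 [-0.3 -0.8]
 [-1.  -0.8]]
```

View pics/fit_scene.png

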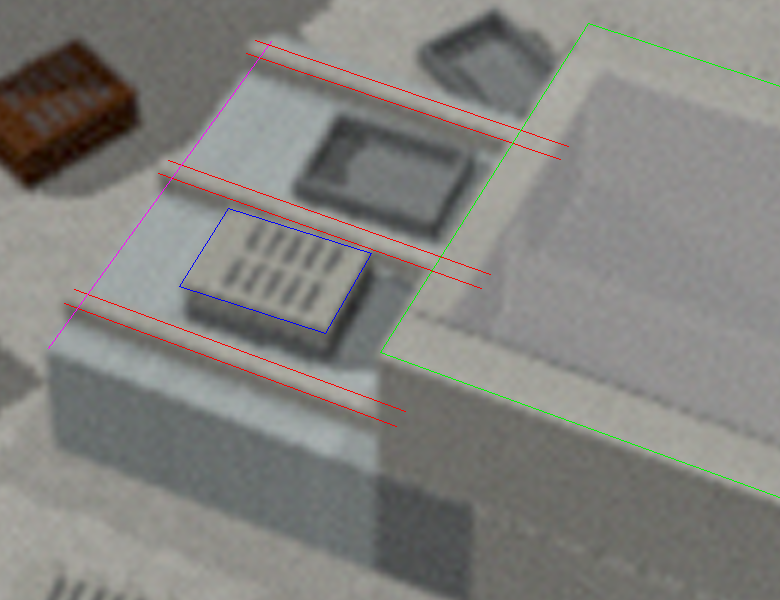

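View pics/fit_top.png

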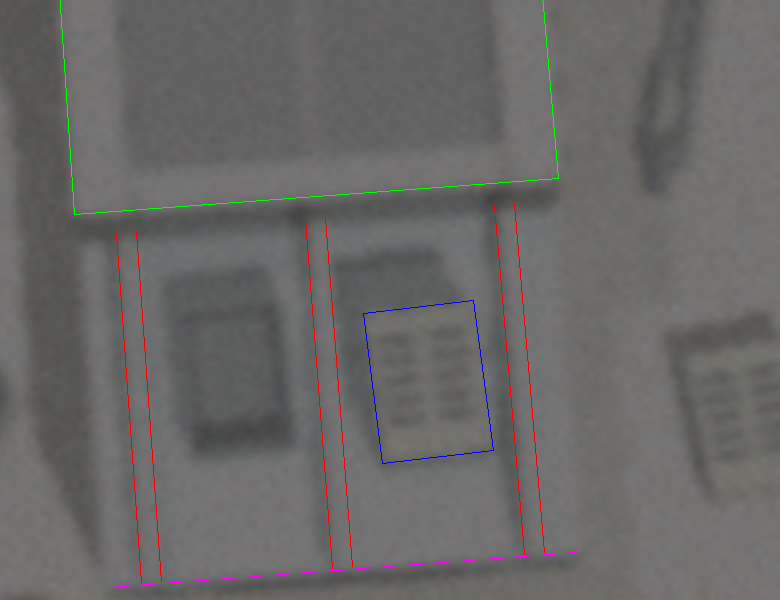

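```bash
cat > mv.py <<'E'
import numpy as np
from scipy.spatial.transform import Rotation as Ro
from rig import *
ch=np.load("ch.npy"); Rz=Ro.from_euler('z',ch[2]).as_matrix()
def target(x,y,z,th=40):
    t=np.radians(th)
    X=Rz@[np.sin(t),0,-np.cos(t)];Z=Rz@[0,1.,0];Y=np.cross(Z,X)
    return Rz@[x,y,0]+[ch[0],ch[1],z],np.c_[X,Y,Z]
def go(*a,**k):
    s=read_state();p,R=target(*a,**k);R0=s["tcp_rot"]
    print(a,(R0.T@(p-s["position"])).round(4),np.degrees(Ro.from_matrix(R0.T@R).as_rotvec()).round(2),p.round(3))
def where():
    s=read_state();q=Rz.T@(s["position"]-[ch[0],ch[1],0]);X=Rz.T@s["tcp_rot"]
    print("t",s["time_s"],"chamber mm",(q*1000).round(1),"F",(Rz.T@s["force"]).round(2),"open",round(s["opening"],2),"X",X[:,0].round(3),"Z",X[:,2].round(3),"q",s["joint_positions"].round(1))
E
python3 -c "
from mv import *
where();go(-.135,-.04,.2)"
```

```text
t 0.6 chamber mm [-374.1  597.9  222.6] F [-0.25 -0.27  0.52] open 1.0 X [ 0. -0. -1.] Z [ 0.394  0.919 -0.   ] q [ 60.   30.2  82.1  -0.   67.7 -10.2]
(-0.135, -0.04, 0.2) [ 0.0226 -0.4711 -0.4922] [-22.24  -8.09 -39.44] [ 0.488 -0.034  0.2  ]
```

Request:
play_rows(
  rows=[
    [[-0.017,-0.24,-0.25,0,0,0,0.0],[-0.017,-0.24,-0.25,0,0,0,0.0],[-0.017,-0.24,-0.25,0,0,0,0.0],[-0.017,-0.24,-0.25,0,0,0,0.0],[-0.017,-0.24,-0.25,0,0,0,0.0],[-0.017,-0.471,-0.492,-22.2,-8.1,-39.4,0.0],[-0.017,-0.471,-0.492,-22.2,-8.1,-39.4,0.0],[-0.017,-0.471,-0.492,-22.2,-8.1,-39.4,0.0],[-0.017,-0.471,-0.492,-22.2,-8.1,-39.4,0.0],[-0.017,-0.471,-0.492,-22.2,-8.1,-39.4,0.0],[-0.017,-0.471,-0.492,-22.2,-8.1,-39.4,0.0],[-0.017,-0.471,-0.492,-22.2,-8.1,-39.4,0.0]],
  ],
)

```text
time_s: 1.8
position: [0.4217, 0.1207, 0.2405]
tcp_rot: [[0.601, -0.799, -0.03], [0.014, -0.027, 1.0], [-0.799, -0.601, -0.005]]
force: [-0.4, -0.2, -0.6]
opening: 0.029
```

```bash
python3 -c "
from mv import *
where();go(-.135,-.04,.2);go(-.135,-.04,.11)"
```

```text
t 1.8 chamber mm [-192.   118.7  240.5] F [-0.4  -0.15 -0.59] open 0.03 X [ 0.601 -0.022 -0.799] Z [ 0.03   1.    -0.005] q [  1.3   7.3 132.5  -0.2   3.3 -90.3]
(-0.135, -0.04, 0.2) [ 0.0701 -0.0246 -0.1567] [-1.15 -1.31 -3.07] [ 0.488 -0.034  0.2  ]
(-0.135, -0.04, 0.11) [ 0.1421  0.0295 -0.1562] [-1.15 -1.31 -3.07] [ 0.488 -0.034  0.11 ]
```

Request:
play_rows(
  rows=[
    [[0.07,-0.025,-0.157,-1.2,-1.3,-3.1,0.0],[0.07,-0.025,-0.157,-1.2,-1.3,-3.1,0.0],[0.07,-0.025,-0.157,-1.2,-1.3,-3.1,0.0],[0.07,-0.025,-0.157,-1.2,-1.3,-3.1,0.0],[0.07,-0.025,-0.157,-1.2,-1.3,-3.1,0.0],[0.07,-0.025,-0.157,-1.2,-1.3,-3.1,0.0],[0.07,-0.025,-0.157,-1.2,-1.3,-3.1,0.0]],
  ],
)

```text
time_s: 2.5
position: [0.4927, 0.0067, 0.2555]
tcp_rot: [[0.609, -0.792, -0.042], [0.021, -0.036, 0.999], [-0.793, -0.609, -0.005]]
force: [0.5, 1.2, -1.3]
opening: 0.006
```

```bash
python3 -c "
from mv import *
where();go(-.135,-.04,.11);go(-.135,-.04,.07)
import cv2
for n in ('scene','top'): cv2.imwrite(f'pics/{n}1.png',capture(n)['pixels'][:,:,::-1])
"
```

```text
t 2.5 chamber mm [-128.     0.6  255.5] F [ 0.62  1.19 -1.25] open 0.01 X [ 0.609 -0.015 -0.793] Z [ 0.018  1.    -0.005] q [ -21.2    8.8  126.2   55.4   16.9 -163.4]
(-0.135, -0.04, 0.11) [ 0.1118  0.0937 -0.04  ] [-0.62 -0.88 -2.49] [ 0.488 -0.034  0.11 ]
(-0.135, -0.04, 0.07) [ 0.1435  0.118  -0.0398] [-0.62 -0.88 -2.49] [ 0.488 -0.034  0.07 ]
```

View pics/scene1.png

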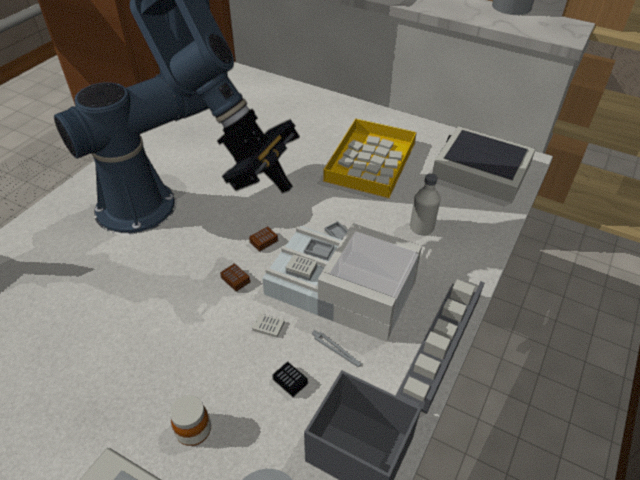

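Request:
play_rows(
  rows=[
    [[0,0,0,90,0,0,0.0],[0,0,0,90,0,0,0.0],[0,0,0,90,0,0,0.0],[0,0,0,90,0,0,0.0],[0,0,0,90,0,0,0.0],[0,0,0,90,0,0,0.0],[0,0,0,90,0,0,0.0],[0,0,0,90,0,0,0.0],[0,0,0,90,0,0,0.0],[0,0,0,90,0,0,0.0],[0,0,0,90,0,0,0.0]],
  ],
)

```text
time_s: 3.7
position: [0.491, 0.0092, 0.2543]
tcp_rot: [[0.606, -0.045, 0.794], [0.023, 0.999, 0.039], [-0.795, -0.005, 0.607]]
force: [0.3, -0.5, -0.4]
opening: 0.001
```

```bash
python3 - <<'E'
s=open('mv.py').read().replace("Z=Rz@[0,1.,0]","Z=Rz@[0,-1.,0]"); open('mv.py','w').write(s)
from mv import *
where();go(-.135,-.04,.2);go(-.135,-.04,.2,th=35)
E
```

```text
t 3.7 chamber mm [-129.6    3.2  254.3] F [ 0.28 -0.53 -0.37] open 0.0 X [ 0.606 -0.013 -0.795] Z [ 0.795 -0.009  0.607] q [-20.9   8.8 126.4  55.3  16.8 -73.3]
(-0.135, -0.04, 0.2) [ 0.0404 -0.043  -0.0369] [89.5  -1.5   2.68] [ 0.488 -0.034  0.2  ]
(-0.135, -0.04, 0.2) [ 0.0404 -0.043  -0.0369] [89.48  2.41 -1.26] [ 0.488 -0.034  0.2  ]
```

Request:
play_rows(
  rows=[
    [[0.04,-0.043,-0.037,89.5,-1.5,2.7,0.0],[0.04,-0.043,-0.037,89.5,-1.5,2.7,0.0],[0.04,-0.043,-0.037,89.5,-1.5,2.7,0.0],[0.04,-0.043,-0.037,89.5,-1.5,2.7,0.0],[0.04,-0.043,-0.037,89.5,-1.5,2.7,0.0],[0.04,-0.043,-0.037,89.5,-1.5,2.7,0.0],[0.04,-0.043,-0.037,89.5,-1.5,2.7,0.0],[0.04,-0.043,-0.037,89.5,-1.5,2.7,0.0],[0.04,-0.043,-0.037,89.5,-1.5,2.7,0.0],[0.04,-0.043,-0.037,89.5,-1.5,2.7,0.0],[0.04,-0.043,-0.037,89.5,-1.5,2.7,0.0],[0.04,-0.043,-0.037,89.5,-1.5,2.7,0.0]],
  ],
)

```text
time_s: 4.9
position: [0.4881, -0.0345, 0.2004]
tcp_rot: [[0.642, 0.765, 0.06], [0.038, 0.046, -0.998], [-0.766, 0.643, 0.0]]
force: [0.4, -0.3, -0.4]
opening: 0.003
```

```bash
python3 - <<'E'
from mv import *
where();go(-.135,-.04,.12);go(-.135,-.04,.07)
E
```

```text
t 4.9 chamber mm [-135.1  -40.2  200.4] F [ 0.4  -0.34 -0.37] open 0.0 X [ 0.643 -0.    -0.766] Z [-0. -1.  0.] q [-31.   18.3 132.8 104.5  22.1 -43.3]
(-0.135, -0.04, 0.12) [ 0.0617 -0.0516 -0.0003] [-0.    0.01 -0.01] [ 0.488 -0.034  0.12 ]
(-0.135, -0.04, 0.07) [ 0.1    -0.0838 -0.0003] [-0.    0.01 -0.01] [ 0.488 -0.034  0.07 ]
```

Request:
play_rows(
  rows=[
    [[0.062,-0.052,0,0,0,0,0.0],[0.062,-0.052,0,0,0,0,0.0],[0.062,-0.052,0,0,0,0,0.0],[0.062,-0.052,0,0,0,0,0.0],[0.062,-0.052,0,0,0,0,0.0]],
  ],
)

```text
time_s: 5.4
position: [0.4882, -0.0345, 0.1189]
tcp_rot: [[0.64, 0.765, 0.063], [0.04, 0.048, -0.998], [-0.767, 0.642, -0.0]]
force: [-0.6, -0.8, 0.0]
opening: 0.007
```

```bash
python3 - <<'E'
from mv import *
where();go(-.135,-.04,.07);go(-.132,-.04,.07)
import cv2
for n in ('scene','top','wrist'): cv2.imwrite(f'pics/{n}2.png',capture(n)['pixels'][:,:,::-1])
E
```

```text
t 5.4 chamber mm [-135.   -40.3  118.9] F [-0.69 -0.81  0.  ] open 0.01 X [ 0.642  0.002 -0.767] Z [ 0.003 -1.    -0.   ] q [-31.1  34.9 137.6 139.1  34.  -82.3]
(-0.135, -0.04, 0.07) [ 0.0375 -0.0313 -0.0003] [ 0.12 -0.11  0.08] [ 0.488 -0.034  0.07 ]
(-0.132, -0.04, 0.07) [ 0.0394 -0.029  -0.0003] [ 0.12 -0.11  0.08] [ 0.491 -0.034  0.07 ]
```

View pics/scene2.png

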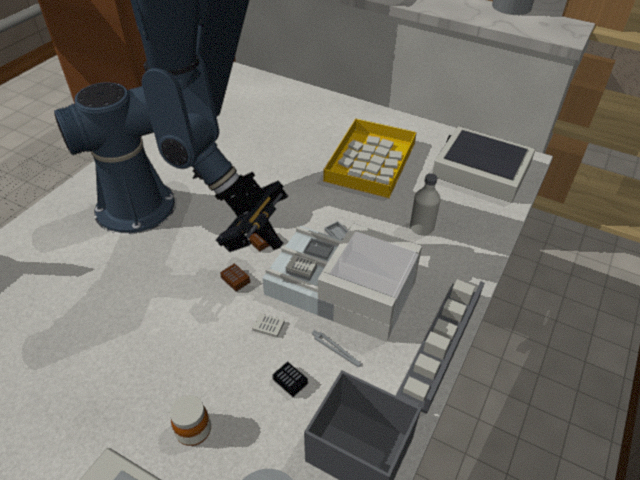

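View pics/wrist2.png

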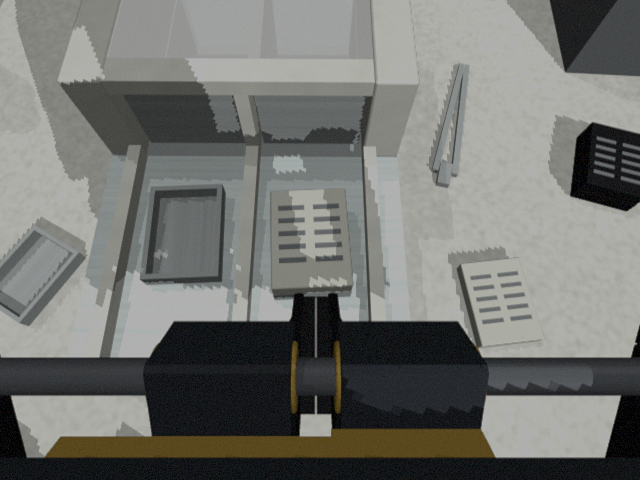

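```bash
python3 - <<'E'
from mv import *
go(-.132,-.04,.118,th=28);go(-.132,-.04,.069,th=28)
E
```

```text
(-0.132, -0.04, 0.118) [ 0.0038 -0.0005 -0.0011] [  0.27   0.08 -12.2 ] [ 0.491 -0.034  0.118]
(-0.132, -0.04, 0.069) [ 0.0413 -0.0321 -0.0013] [  0.27   0.08 -12.2 ] [ 0.491 -0.034  0.069]
```

Request:
play_rows(
  rows=[
    [[0.002,-0.001,0,0.2,0,-12.2,0.0],[0.002,-0.001,0,0.2,0,-12.2,0.0],[0.002,-0.001,0,0.2,0,-12.2,0.0],[0.02,-0.016,-0.001,0.2,0,-12.2,0.0],[0.041,-0.032,-0.001,0.2,0,-12.2,0.0],[0.041,-0.032,-0.001,0.2,0,-12.2,0.0],[0.041,-0.032,-0.001,0.2,0,-12.2,0.0]],
  ],
)

```text
time_s: 6.25
position: [0.4909, -0.0346, 0.0687]
tcp_rot: [[0.468, 0.882, 0.059], [0.026, 0.053, -0.998], [-0.883, 0.469, 0.002]]
force: [-0.3, 0.2, 0.6]
opening: 0.002
```

```bash
python3 - <<'E'
from mv import *
where();go(-.08,-.04,.069,th=30);go(-.06,-.04,.069,th=32)
import cv2
for n in ('scene','wrist'): 
    im=capture(n)['pixels'][:,:,::-1]
    if n=='scene': im=cv2.resize(im[190:340,200:400],None,fx=4,fy=4)
    cv2.imwrite(f'pics/{n}3.png',im)
E
```

```text
t 6.25 chamber mm [-132.3  -40.5   68.7] F [-0.27  0.25  0.61] open 0.0 X [ 0.469 -0.002 -0.883] Z [-0.001 -1.     0.002] q [-25.4  36.6 129.7 130.3  17.1 -67.6]
(-0.08, -0.04, 0.069) [ 0.0242  0.0464 -0.0005] [0.   0.1  2.06] [ 0.543 -0.031  0.069]
(-0.06, -0.04, 0.069) [ 0.0336  0.064  -0.0005] [0.01 0.1  4.06] [ 0.563 -0.03   0.069]
```

View pics/scene3.png

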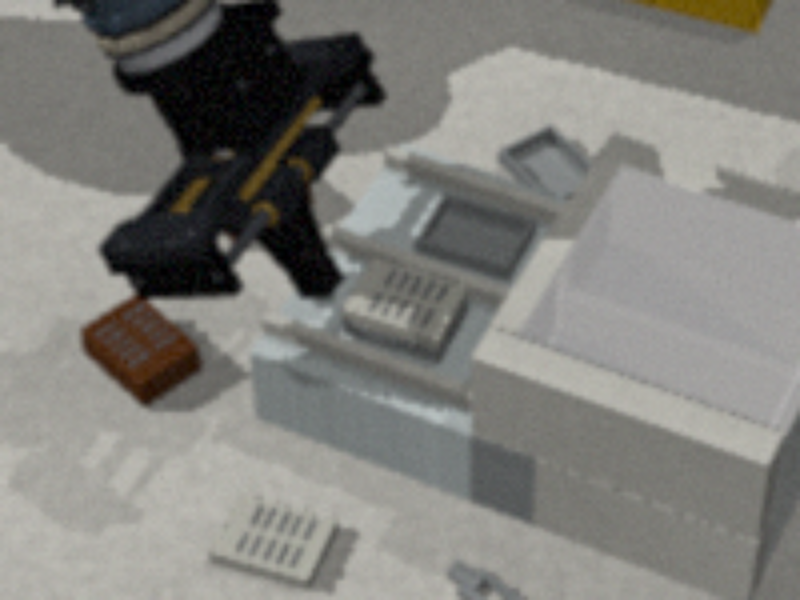

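View pics/wrist3.png

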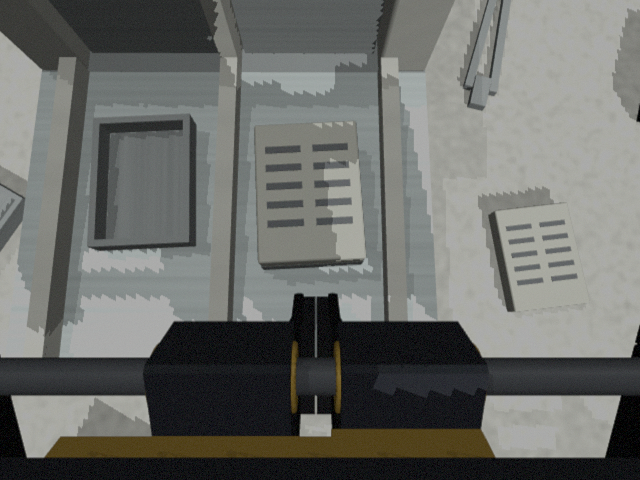

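Request:
play_rows(
  rows=[
    [[0.0025,0.0046,0,0,0,0.2,0.0],[0.005,0.009,0,0,0,0.4,0.0],[0.007,0.014,0,0,0,0.6,0.0],[0.0095,0.0185,0,0,0,0.8,0.0],[0.012,0.023,0,0,0,1.0,0.0],[0.0145,0.028,0,0,0,1.2,0.0],[0.017,0.0325,0,0,0,1.4,0.0],[0.0195,0.037,0,0,0,1.6,0.0],[0.022,0.042,0,0,0,1.8,0.0],[0.024,0.0465,0,0,0,2.0,0.0],[0.024,0.0465,0,0,0,2.0,0.0]],
  ],
)

```text
time_s: 7.45
position: [0.5437, -0.0315, 0.0682]
tcp_rot: [[0.498, 0.865, 0.06], [0.029, 0.052, -0.998], [-0.867, 0.499, 0.001]]
force: [-0.0, -0.7, 0.1]
opening: 0.008
```

```bash
python3 - <<'E'
from mv import *
where();go(-.04,-.04,.070,th=35)
import cv2
for n in ('scene','wrist'): 
    im=capture(n)['pixels'][:,:,::-1]
    if n=='scene': im=cv2.resize(im[190:340,200:400],None,fx=4,fy=4)
    cv2.imwrite(f'pics/{n}4.png',im)
E
```

```text
t 7.45 chamber mm [-79.4 -40.5  68.2] F [-0.07 -0.69  0.08] open 0.01 X [ 0.499 -0.001 -0.867] Z [-0.    -1.     0.001] q [-22.3  37.5 123.5 123.7  15.  -57.3]
(-0.04, -0.04, 0.07) [ 0.0181  0.0351 -0.0006] [0.02 0.06 5.09] [ 0.583 -0.029  0.07 ]
```

View pics/scene4.png

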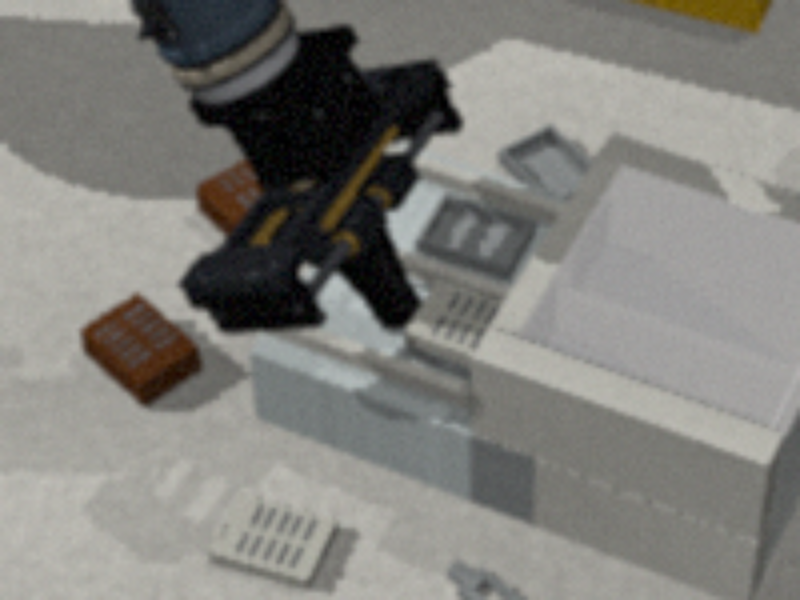

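View pics/wrist4.png

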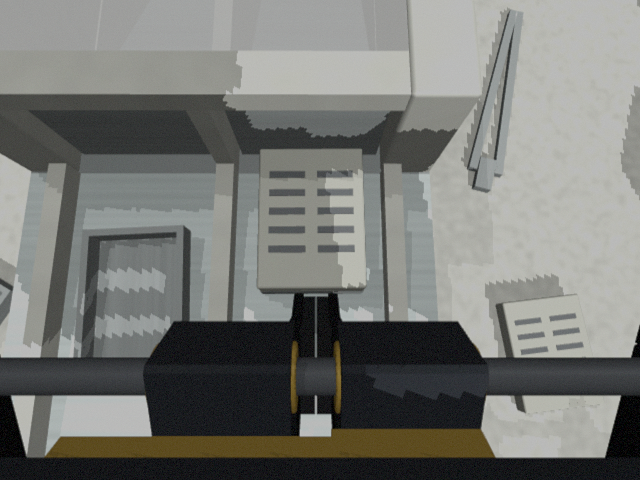

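The mould is square to the lane and moving with the finger: in the wrist view its tail sits at (310,290), right at the fingertips. I'll keep pushing.

Request:
play_rows(
  rows=[
    [[0.0018,0.0035,0,0,0,0.5,0.0],[0.0036,0.007,0,0,0,1.0,0.0],[0.0054,0.0105,0,0,0,1.5,0.0],[0.0072,0.014,0,0,0,2.0,0.0],[0.009,0.0175,0,0,0,2.5,0.0],[0.0108,0.021,0,0,0,3.0,0.0],[0.0126,0.0245,0,0,0,3.5,0.0],[0.0144,0.028,0,0,0,4.0,0.0],[0.0162,0.0315,0,0,0,4.5,0.0],[0.018,0.035,0,0,0,5.0,0.0],[0.018,0.035,0,0,0,5.0,0.0]],
  ],
)

```text
time_s: 8.65
position: [0.5824, -0.0291, 0.0698]
tcp_rot: [[0.571, 0.819, 0.059], [0.033, 0.049, -0.998], [-0.82, 0.572, 0.001]]
force: [0.6, -0.3, -0.3]
opening: 0.007
```

```bash
python3 - <<'E'
from mv import *
where();go(-.008,-.04,.071,th=40);go(0,-.04,.071,th=40)
import cv2
for n in ('scene','wrist'): 
    im=capture(n)['pixels'][:,:,::-1]
    if n=='scene': im=cv2.resize(im[190:340,220:420],None,fx=4,fy=4)
    cv2.imwrite(f'pics/{n}5.png',im)
E
```

```text
t 8.65 chamber mm [-40.6 -40.5  69.8] F [ 0.56 -0.36 -0.35] open 0.01 X [ 0.572 -0.001 -0.82 ] Z [-0.001 -1.     0.001] q [-21.2  39.5 121.4 133.1  19.  -65.4]
(-0.008, -0.04, 0.071) [ 0.0177  0.0274 -0.0005] [-0.01  0.06  5.12] [ 0.615 -0.027  0.071]
(0, -0.04, 0.071) [ 0.0222  0.034  -0.0005] [-0.01  0.06  5.12] [ 0.623 -0.026  0.071]
```

View pics/scene5.png

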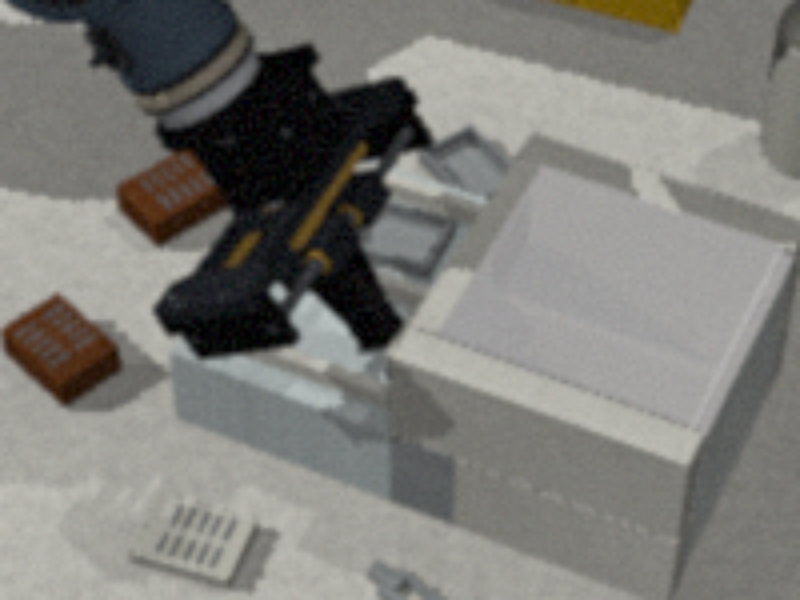

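View pics/wrist5.png

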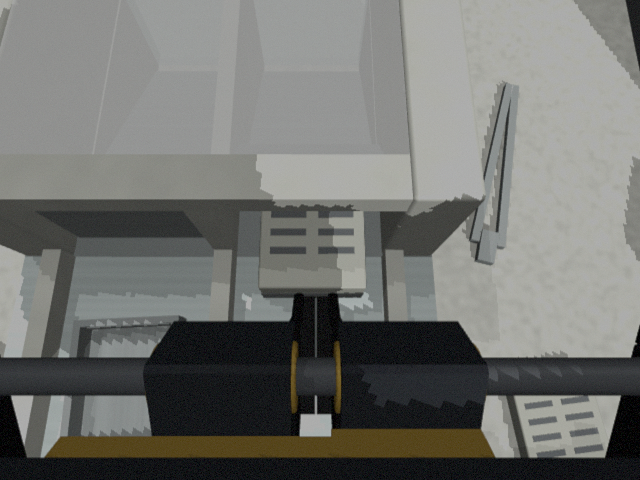

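Request:
play_rows(
  rows=[
    [[0.0022,0.0034,0,0,0,0.6,0.0],[0.0044,0.0068,0,0,0,1.2,0.0],[0.0066,0.0102,0,0,0,1.9,0.0],[0.0088,0.0137,0,0,0,2.5,0.0],[0.011,0.0171,0,0,0,3.2,0.0],[0.0133,0.0205,0,0,0,3.8,0.0],[0.0155,0.024,0,0,0,4.5,0.0],[0.0177,0.0274,0,0,0,5.1,0.0],[0.0177,0.0274,0,0,0,5.1,0.0]],
  ],
)

```text
time_s: 9.65
position: [0.6149, -0.0272, 0.0708]
tcp_rot: [[0.641, 0.765, 0.059], [0.038, 0.046, -0.998], [-0.766, 0.642, 0.001]]
force: [-0.1, 0.1, -0.5]
opening: 0.008
```

```bash
python3 - <<'E'
from mv import *
where();go(0.004,-.04,.071,th=42)
import cv2
for n in ('scene','wrist'): 
    im=capture(n)['pixels'][:,:,::-1]
    if n=='scene': im=cv2.resize(im[190:340,220:420],None,fx=4,fy=4)
    cv2.imwrite(f'pics/{n}6.png',im)
E
```

```text
t 9.65 chamber mm [ -8.1 -40.5  70.8] F [-0.11  0.11 -0.53] open 0.01 X [ 0.642 -0.001 -0.766] Z [-0.001 -1.     0.001] q [-20.6  41.8 120.  140.7  24.3 -72.1]
(0.004, -0.04, 0.071) [ 0.0076  0.0094 -0.0005] [-0.01  0.06  2.03] [ 0.627 -0.026  0.071]
```

View pics/scene6.png

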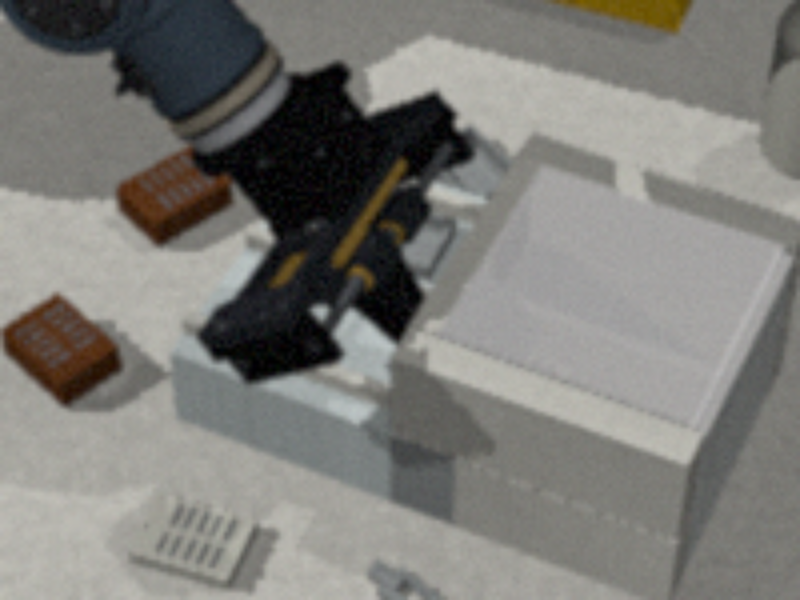

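View pics/wrist6.png

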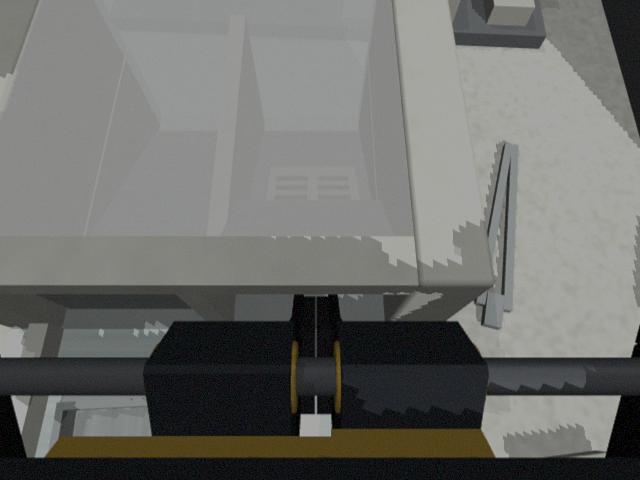

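Request:
play_rows(
  rows=[
    [[0.0025,0.0031,0,0,0,0.7,0.0],[0.005,0.0062,0,0,0,1.4,0.0],[0.0076,0.0094,0,0,0,2.0,0.0],[0.0076,0.0094,0,0,0,2.0,0.0]],
  ],
)

```text
time_s: 10.15
position: [0.6269, -0.0264, 0.0709]
tcp_rot: [[0.667, 0.742, 0.059], [0.039, 0.045, -0.998], [-0.744, 0.669, 0.001]]
force: [-1.5, 0.5, 0.6]
opening: 0.006
```

```bash
python3 - <<'E'
from mv import *
where();go(0.012,-.04,.072,th=43)
import cv2
for n in ('scene','wrist'): 
    im=capture(n)['pixels'][:,:,::-1]
    if n=='scene': im=cv2.resize(im[190:340,220:420],None,fx=4,fy=4)
    cv2.imwrite(f'pics/{n}7.png',im)
E
```

```text
t 10.15 chamber mm [  3.9 -40.5  70.9] F [-1.42  0.57  0.56] open 0.01 X [ 0.669 -0.001 -0.744] Z [-0.001 -1.     0.001] q [-20.3  42.8 119.5 143.   26.5 -74.1]
(0.012, -0.04, 0.072) [ 0.0046  0.0067 -0.0005] [-0.01  0.05  1.04] [ 0.635 -0.025  0.072]
```

View pics/scene7.png

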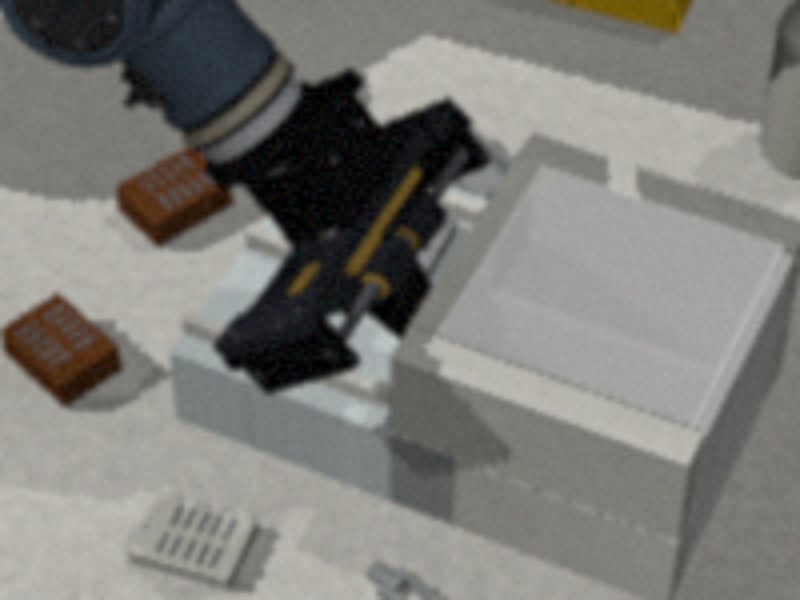

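View pics/wrist7.png

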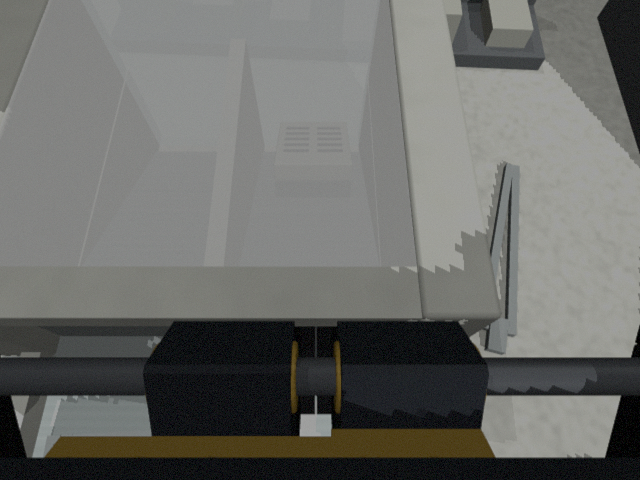

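The mould has gone down the chute: in the wrist view its tail face shows at (312,175) through the roof, near the back wall. I'll withdraw now.

```bash
python3 - <<'E'
from mv import *
go(-.076,-.04,.074,th=36)
E
```

```text
(-0.076, -0.04, 0.074) [-0.0554 -0.0571 -0.0004] [-0.01  0.05 -5.91] [ 0.547 -0.031  0.074]
```

Request:
play_rows(
  rows=[
    [[-0.0055,-0.0057,0,0,0,-0.6,0.0],[-0.011,-0.0114,0,0,0,-1.2,0.0],[-0.0166,-0.0171,0,0,0,-1.8,0.0],[-0.0222,-0.0228,0,0,0,-2.4,0.0],[-0.0277,-0.0285,0,0,0,-3.0,0.0],[-0.0332,-0.0343,0,0,0,-3.6,0.0],[-0.0388,-0.04,0,0,0,-4.2,0.0],[-0.0443,-0.0457,0,0,0,-4.8,0.0],[-0.05,-0.0514,0,0,0,-5.4,0.0],[-0.0554,-0.0571,0,0,0,-5.9,0.0],[-0.0554,-0.0571,0,0,0,-5.9,0.0]],
  ],
)

```text
time_s: 11.35
position: [0.5459, -0.031, 0.0741]
tcp_rot: [[0.586, 0.808, 0.059], [0.034, 0.048, -0.998], [-0.81, 0.587, 0.0]]
force: [0.5, -0.2, 0.3]
opening: 0.003
```

```bash
python3 - <<'E'
from mv import *
where();go(-.086,-.04,.14,th=36)
import cv2
for n in ('scene','wrist'): 
    im=capture(n)['pixels'][:,:,::-1]
    cv2.imwrite(f'pics/{n}8.png',im)
E
```

```text
t 11.35 chamber mm [-77.2 -40.2  74.1] F [ 0.45 -0.18  0.26] open 0.0 X [ 0.587 -0.001 -0.81 ] Z [-0.001 -1.     0.   ] q [-23.9  39.4 127.3 140.   24.7 -75.4]
(-0.086, -0.04, 0.14) [-0.0585  0.0315 -0.0002] [-0.04  0.05  0.07] [ 0.537 -0.031  0.14 ]
```

View pics/wrist8.png

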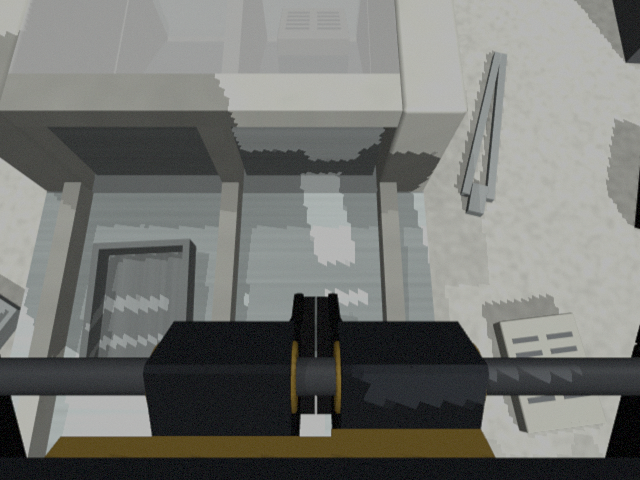

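The flap hangs shut like its twin, the lane is empty, and the mould shows through the roof at (310,20). I'll lift the finger clear.

Request:
play_rows(
  rows=[
    [[-0.019,0.01,0,0,0,0,0.0],[-0.039,0.021,0,0,0,0,0.0],[-0.058,0.031,0,0,0,0,0.0],[-0.085,0.05,0,0,0,0,0.0],[-0.085,0.05,0,0,0,0,0.0],[-0.085,0.05,0,0,0,0,0.0],[-0.085,0.05,0,0,0,0,0.0]],
  ],
)

```text
time_s: 12.15
position: [0.5378, -0.0316, 0.1724]
tcp_rot: [[0.588, 0.807, 0.06], [0.034, 0.049, -0.998], [-0.808, 0.589, 0.001]]
force: [-0.2, 0.0, -0.6]
opening: 0.005
```

```bash
python3 - <<'E'
from mv import *
where()
import cv2
for n in ('scene','wrist'): 
    im=capture(n)['pixels'][:,:,::-1]
    cv2.imwrite(f'pics/{n}9.png',im)
E
```

```text
t 12.15 chamber mm [-85.3 -40.3 172.4] F [-0.18  0.01 -0.6 ] open 0.0 X [ 0.589 -0.001 -0.808] Z [-0.    -1.     0.001] q [-24.6  23.6 124.9  94.3  16.1 -27.8]
```

View pics/wrist9.png

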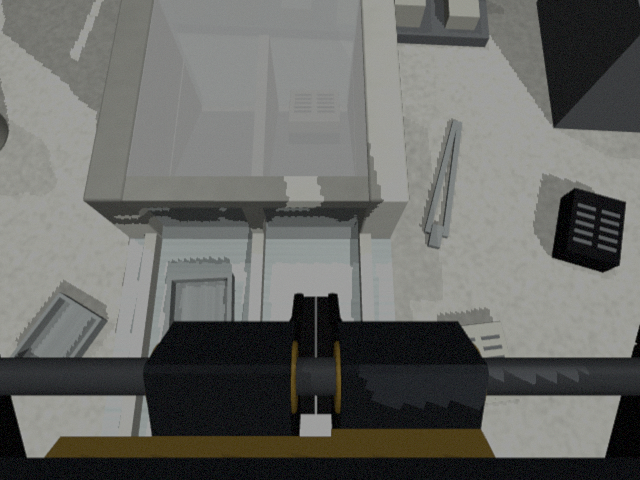

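View pics/scene9.png

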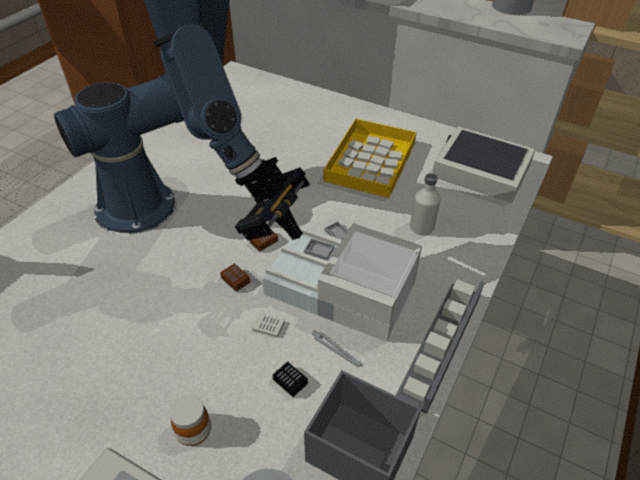

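The mould is at the bottom of the chute (wrist view (313,105)). The empty mould at (320,247) and the bystanders are where they were, and nothing touches the arm.

```bash
python3 -c "
from rig import *
print(hand_in())"
```

```text
the job is handed in; nothing more can be done
None
```

The full mould is in the chamber and the job is handed in, at about 12 s of the 38 s allowed; no verdict was reported. I pushed the mould along the right lane with the shut, tilted fingers. It went through the right flap and slid down the chute, and I then backed the finger out and raised it clear.

**Last checks:**
- **Mould:** it shows upright through the clear roof, near the back wall at the bottom of the chute.
- **Flap:** the right flap looks shut, hanging like the left one, and the lane is empty.
- **Surroundings:** the empty mould, the left flap and the other things on the bench show no change from the start. I judged this by eye from the pictures, without measuring.
- **Forces:** every wrist force reading I took stayed below 2 N, and the arm was touching nothing at hand-in.

**What went wrong:** on the approach the last wrist joint came right up to its range limit. I turned the tool half round at a safe height and used less tilt at the start of the push. No check failed or disagreed after that.

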